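# Free the magnet from the left-hand screw clamp

## Robot

A 6-joint arm with a two-finger parallel gripper is mounted at the origin on the work surface. World frame = base frame: x ahead of the robot, y to its left, z up, the work surface at z = 0. Lengths are in mm, angles in rad, forces in N, time in s.
With the tool pointing down it reaches from about 275 to 1000 mm from the base axis. Payload 8.4 kg.
Tool frame: the origin (TCP) lies midway between the tips of the shut fingers; the grasp point (between the pads) lies 19 mm behind it; z points along the fingers, y is the line along which they close (so a half turn about z gives the same grasp; the last joint's range is limited). The gripper opens to 85 mm and grips with 20 to 120 N. Pads are 22 mm wide; open, the fingers measure 114 mm over their backs; the gripper's body (76 mm by 85 mm) begins 54 mm behind the grasp point. The pads swing forward as they close: fully open they stand 13 mm farther back than shut.
Start: joints at [-1.241, 0.353, 1.633, -0, 1.155, -0.002], TCP at [203.589, -590.914, 231.281] pointing down, gripper open.
Joint ranges: [-2.63, 2.63], [-0.92, 2.1], [0.06, 2.66], [-1.3, 4.44], [0, 2.69], [-3.02, 3.02]. Speed limits (rad/s): [2.22, 2.22, 2.79, 3.14, 3.14, 3.14].

## Interface

Orientations are given as [roll, pitch, yaw] about the fixed x, y, z axes, in that order (R = Rz(yaw) Ry(pitch) Rx(roll)).
In Python, from rig import r gives the robot as it stands.
- The arm moves only by the shell command python3 -m inch 'ROWS' [OPENING] [FORCE]. ROWS is JSON, a list that holds one entry, the list of rows, each a list of 6 numbers: the shift along the tool's x, y, z scaled (see below), then the turn, a rotation vector about the tool's x, y, z scaled (see below). In form: [[[tx, ty, tz, wx, wy, wz], ...]]. A call has 1 to 8 rows; each row is the pose to reach, as a shift and turn from the pose commanded when the call began, along the tool's axes at that moment, turning the shorter way round; what a row does not reach only later rows make up. The controller multiplies each number of a shift by 20 cm and each number of a turn by pi rad. A row lasts 1/12 s, in which the tool goes at most 41.7 mm and 7.16 degrees, less where a joint would pass 70% of its speed; a pose out of reach is approached as far as the arm can. A call with a number of a shift or a turn outside -1 to 1 is refused whole. A call with a gripper value outside its range is refused whole. OPENING is the gripper's target within -1 to 1 (fully open at 1, half-way at 0, shut at -1), set as the call begins (- or left out, the last holds). The fingers move at their own pace and stop on an object; FORCE is the grip in N (left out, the last holds). Time passes only in rows, so rows that repeat a pose let the fingers close. It gives the time, the measured TCP pose, the force, the opening and the grip force at its end, in the units of the state.
- r.sense(): the state, without advancing time (a new reading comes with each control period).
- r.grab_frame(name): name is "scene" or "top" or "wrist"; returns the picture (384x512x3 uint8, red, green, blue); there is no depth.
- r.camera_info(name): a dict with "K" (3x3 intrinsics, pixels), "rvec" (rotation vector, rad) and "tvec" (3), from world to camera coordinates, as OpenCV has them; the wrist camera has in their place "mount" (4x4, takes a point from camera to tool coordinates, whose origin is the TCP and whose axes are the flange's). Camera axes: x right, y down, z forward; pixel columns grow to the right and rows downward; lengths in mm; the calibration is good to about 2 mm. A picture is of the moment at which its call begins: read the wrist's pose just before it. camera_info takes no time and is no camera call.
- r.sign_off(): hands the job in; it is judged then, once.
The state is a dict: "clock": time; "qpos": joint angles; "qvel": joint speeds; "joint_efforts": joint torques, N m; "eef_pos": TCP position; "tcp_rot": TCP orientation; "contact_force": force on the tool from outside, world axes, zero at the start; "wrist_torque": the same for the moment, N m; "opening": opening from 0.0 (shut) to 1.0 (fully open); "grasp_force": force on a finger pad.
Only numpy, scipy, OpenCV 4.12 (cv2) and the standard library are available. Lean on these libraries where they do the work, as an engineer would, in place of code of your own. Each camera call takes 0.05 s, during which the arm holds its last target. There are 200 camera calls.

## Task

The blue horseshoe magnet is held on the sloped stand by a hooked clamp under a big hex nut with a left-hand thread: the nut loosens clockwise. Loosen it until the hook stands clear of the magnet, with the magnet still in its place, then slide the magnet out from under the clamp and set it down flat in the empty bay of the kit tray, without dropping it. Leave the nut loose and do not push about or knock over the things lying on the bench.

Things in the scene. Friction and masses are not known exactly. Their poses are not given: they have to be found in the camera images.
- stand: Plywood stand, base 165 x 156 mm, fixed to the bench; its top is a deck sloping at 26 degrees, low at its -x end (the robot's side at yaw 0), about 30 mm above the bench there and 100 mm at the high end. Origin: centre of its underside; z up.
- deck: The stand's sloping deck, 158 x 150 mm, from 45 mm below its origin to 113 mm above it along x. Origin: the point of the deck's surface on the nut's axis; x points up the slope, y across it, z square to the deck along the nut's axis, 26 degrees from vertical. The screw on that axis, 15 mm thick, reaches 53 mm above the deck through the nut.
- protractor (a point): Centre of an aluminium protractor disc on the deck's edge: radius 55 mm, 4 mm thick, on edge at y = +73 to +77 mm of the deck, 30 mm up the slope from the nut's axis, rising 55 mm off the deck. An obstacle.
- lhnut (a joint): Turn of the left-hand nut: 0 fully tight, grows when the nut is turned CLOCKWISE seen from above it (about minus the deck's z), stop at 3.9 rad fully loose. Nut and clamp rise together along the deck's z by 1.91 mm per rad; friction about 0.08 N m; it stays where it is left. The hook is 4 mm deep in the magnet's U at 0, level with its top at 2 rad, 2 mm clear at 3.0 rad.
- nut_mid (a point): Centre of the left-hand nut: cast iron hexagon, 32 mm across flats (37 over corners), 26 mm tall, its axis along the deck's z. It turns and rises with the nut: its x axis is square to one pair of flats, z along the axis away from the deck. At joint 0 it lies 35.3 mm above the deck.
- hook (a point): Tip of the hook: a pin 8 mm thick, 4 mm long, pointing down inside the magnet's U, 34 mm up the slope from the nut's axis, on the underside of the steel clamp plate beneath the nut. The plate is 24 mm wide, 8 mm thick, from 16 mm below the axis to 40 mm above it along the slope; underside 14.3 mm over the deck at joint 0. It rises with the nut but does not turn.
- magnet: Blue painted steel horseshoe (U), 75 mm long, 50 mm wide over its straight legs, 14 mm thick, about 0.2 kg; legs 13 mm wide, 50 mm long, 24 mm apart, ends bare steel. Origin: centre of its underside (near its centre of mass); legs point to +x, bend to -x, z out of its upper face. At the start it lies on the deck, 52 mm up the slope from the nut's axis, legs up the slope.
- pegs (a point): Midway between two steel pegs on the deck, 8 mm thick, 11 mm tall, 33 mm apart across the slope. The magnet's bend rests against them from above, so it cannot slide down; to come out from under the clamp it must slide up the slope about 30 mm before it is lifted off the deck.
- tray: Beige plastic kit tray, 236 (x) x 146 (y) x 32 mm, walls and floor 4 mm, fixed to the bench. Origin: centre of its underside. A 26 mm high divider at x = +3 to +7 mm parts the empty near bay (-x) from the far bay, which holds small parts under a half-open slide cover (35 mm high) that never reaches over the near bay.
- bay (a point): Centre of the empty bay's floor, 4 mm above the bench; the bay is 117 (x) x 138 (y) mm inside, axes as the tray's.
- jar: Bystander: glass jar with steel lid, 56 mm across, 105 mm tall; origin centre of its underside.
- weight: Bystander: brass weight with a knob, 38 mm across, 54 mm tall; origin centre of its underside.
- pointer: Bystander: wooden dowel pointer with aluminium caps, 180 mm long, 12 mm thick, lying along its x; origin centre of its underside.
- nut_a: Bystander: loose iron hex nut, 27 mm across, 12 mm high, on the bench by the stand.
- nut_b: Bystander: another loose iron hex nut like nut_a.
- nut_c: Bystander: another loose iron hex nut like nut_a.
Mind the look-alikes: they are no part of the job. Leave any pink or purple look-alike of the stand alone.

How it is judged:
By the outcome, as a careful person would: the job done as asked, in the order asked, and still so for the second after the job is handed in, with the robot touching nothing.
It also fails if it takes over 72 s, if anything falls off the work surface, if the arm or the gripper's body presses on something with over 40 N, if the wrist force passes 120 N, or if a joint passes its speed limit or range.

## Working session

There is one attempt and no reset: what is moved stays moved. The work goes in short steps, Python scripts to look and compute and a shell command to move; the robot and the scene stay as the last step left them, time stands still between calls to the robot, and variables do not carry over. Pictures are saved under pics/ and viewed, at most 11 in all, crops included, and the job is handed in when it is done.

```bash
ls; mkdir -p pics; python3 - <<'E'
from rig import r
import cv2,numpy as np
s=r.sense();print(s)
ims=[]
for n in ("scene","top","wrist"):
    im=r.grab_frame(n);cv2.imwrite(f"pics/{n}0.png",im[:,:,::-1])
    c=r.camera_info(n);print(n,{k:np.round(v,3).tolist() for k,v in c.items() if not isinstance(v,str)})
E
```

```text
pics
{'clock': 0.0, 'qpos': array([-1.24140512e+00,  3.53636330e-01,  1.63415649e+00, -6.71775459e-05,
        1.15516154e+00, -2.39943604e-03]), 'qvel': array([ 0.00059866, -0.00018444,  0.00060677,  0.00018624,  0.00020849,
        0.0026289 ]), 'joint_efforts': array([ 2.33097191e-03, -6.05244756e+01, -3.42066979e+01,  1.04087678e-04,
        9.26919834e-03, -9.97257018e-06]), 'eef_pos': array([ 203.41189867, -590.46953613,  230.55948198]), 'tcp_rot': array([-3.14023080e+00,  5.81535630e-05,  3.31817848e-01]), 'contact_force': array([-0.53681289,  0.77894534,  0.11519957]), 'wrist_torque': array([-0.02888158,  0.00041322,  0.03132348]), 'grasp_force': 0.0, 'opening': 0.9994408259125405}
scene {'K': [[431.041, 0.0, 259.1], [0.0, 431.041, 196.069], [0.0, 0.0, 1.0]], 'rvec': [2.261, 1.419, -0.367], 'tvec': [-384.367, -306.125, 1413.794]}
top {'K': [[375.222, 0.0, 258.767], [0.0, 375.222, 200.376], [0.0, 0.0, 1.0]], 'rvec': [2.176, -2.198, 0.097], 'tvec': [166.234, 506.621, 1057.78]}
wrist {'K': [[291.69, 0.0, 261.78], [0.0, 291.69, 192.539], [0.0, 0.0, 1.0]], 'mount': [[-0.0, -0.961, -0.277, 69.881], [1.0, -0.0, 0.001, -0.312], [-0.001, -0.277, 0.961, -142.615], [0.0, 0.0, 0.0, 1.0]]}
```

View pics/top0.png

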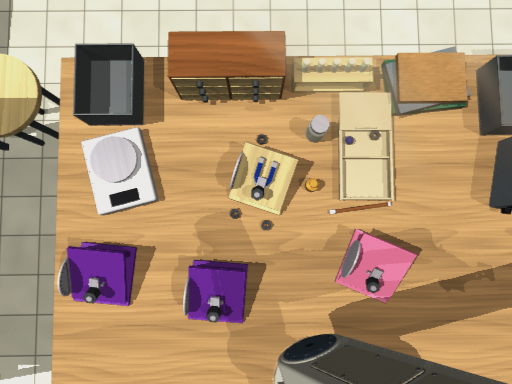

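View pics/scene0.png

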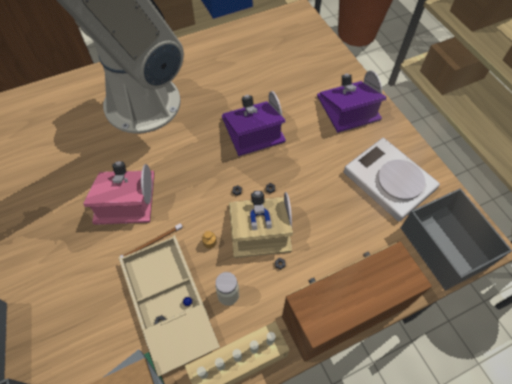

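The top view shows the plywood stand at about (265,178) with the nut at about (257,193), the magnet legs at about (267,163) and the protractor on its left edge. The tray's empty bay is at about (366,180), with the jar at (318,128), weight at (312,184), pointer at (360,209) and nuts at (262,139), (235,213) and (266,225).

```bash
cat > h.py <<'E'
import numpy as np, cv2
from rig import r
from scipy.spatial.transform import Rotation as Ro
def Rt(s): 
    return Ro.from_euler('xyz',s['tcp_rot']).as_matrix()
def cam(n,s=None):
    c=r.camera_info(n);K=np.array(c['K'])
    if n=='wrist':
        M=np.array(c['mount']);R=Rt(s)
        return K,R@M[:3,:3],np.array(s['eef_pos'])+R@M[:3,3]
    R=cv2.Rodrigues(np.array(c['rvec'],float))[0]
    return K,R.T,-R.T@np.array(c['tvec'],float).ravel()
def ray(C,px):
    K,R,o=C;d=R@np.linalg.solve(K,[px[0],px[1],1.]);return o,d/np.linalg.norm(d)
def onz(C,px,z):
    o,d=ray(C,px);return o+d*(z-o[2])/d[2]
def tri(rays):
    A=sum(np.eye(3)-np.outer(d,d) for o,d in rays);b=sum((np.eye(3)-np.outer(d,d))@o for o,d in rays)
    return np.linalg.solve(A,b)
def proj(C,p):
    K,R,o=C;q=K@(R.T@(np.asarray(p,float)-o));return q[:2]/q[2]
E
python3 - <<'E'
from h import *
T=cam('top');S=cam('scene')
for n,p,z in [('nut',(257,193),80),('legs',(267,163),100),('bayc',(366,180),4),('jar',(318,122),105),('weight',(312,184),30),('pt1',(332,211),6),('pt2',(390,204),6),
 ('na',(262,139),6),('nb',(235,213),6),('nc',(266,225),6),('TL',(339,92),30),('TR',(391,92),30),('BL',(340,200),30),('BR',(394,200),30),('deckTL',(245,143),110),('deckTR',(299,156),110)]:
    print(n,onz(T,p,z).round())
print('nut tri',tri([ray(T,(257,193)),ray(S,(258,198))]).round())
for n in('top','scene'):
    im=cv2.imread(f'pics/{n}0.png')
    c=(205,130,110,110) if n=='top' else (215,170,95,95)
    x,y,w,h=c;cv2.imwrite(f'pics/{n}c.png',cv2.resize(im[y:y+h,x:x+w],None,fx=5,fy=5,interpolation=cv2.INTER_CUBIC))
a=cv2.imread('pics/topc.png');b=cv2.imread('pics/scenec.png');
H=max(a.shape[0],b.shape[0]);o=np.zeros((H,a.shape[1]+b.shape[1],3),np.uint8);o[:a.shape[0],:a.shape[1]]=a;o[:b.shape[0],a.shape[1]:]=b
o=cv2.resize(o,None,fx=.78,fy=.78);print(o.shape);cv2.imwrite('pics/both.png',o)
E
```

```text
nut [524. 166.  80.]
legs [602. 139. 100.]
bayc [ 566. -154.    4.]
jar [711.   1. 105.]
weight [553.   9.  30.]
pt1 [476. -51.   6.]
pt2 [ 495. -221.    6.]
na [690. 150.   6.]
nb [473. 230.   6.]
nc [438. 141.   6.]
TL [822. -76.  30.]
TR [ 821. -228.   30.]
BL [506. -70.  30.]
BR [ 505. -224.   30.]
deckTL [654. 197. 110.]
deckTR [618.  54. 110.]
nut tri [525. 167.  72.]
(429, 800, 3)
```

View pics/both.png

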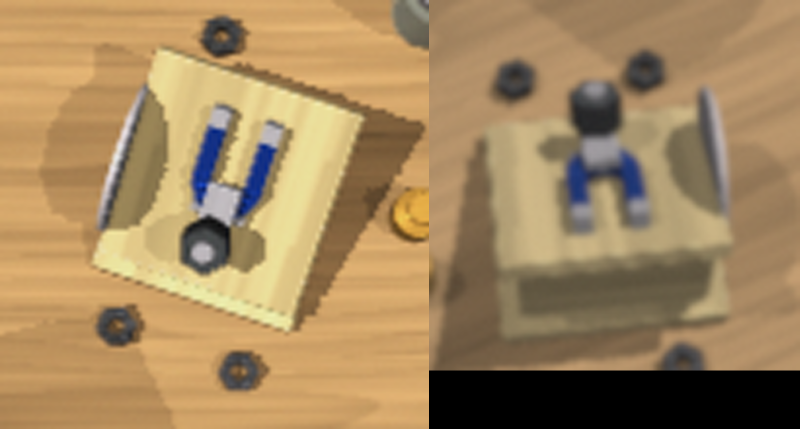

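The crop shows the stand yawed by about -14°, with the magnet in a U opening up-slope, the nut just below it and the protractor on the left. Next I work out a look pose square to the deck.

```bash
cat >> h.py <<'E'
def toolR(psi,phi,tilt=26.):
    "tool z along -deck normal (stand yaw psi deg); tool y at phi deg from deck x, about deck z"
    D=Ro.from_euler('z',psi,degrees=True)*Ro.from_euler('y',-tilt,degrees=True)
    D=D.as_matrix();p=np.radians(phi)
    z=-D[:,2];y=D@[np.cos(p),np.sin(p),0];return D,np.c_[np.cross(y,z),y,z]
def rel(P,R,s=None):
    s=s or r.sense();R0=Rt(s)
    t=R0.T@(np.asarray(P,float)-s['eef_pos']);w=Ro.from_matrix(R0.T@R).as_rotvec()
    print('shift mm',t.round(1),'turn deg',np.degrees(w).round(1))
    print('units',(t/200).round(4),(w/np.pi).round(4))
E
python3 - <<'E'
from h import *
T=cam('top');S=cam('scene')
tip=tri([ray(T,(257,194.6)),ray(S,(257.3,193.1))]);print('screw tip',tip, 'stand pred z97 from top',onz(T,(257,194.6),97))
D,_=toolR(-14.5,0)
O=onz(T,(257,194.6),97)-53*D[:,2];print('deck origin',O)
s=r.sense()
P=O+D@[15,0,140]
for phi in range(0,360,30): print(phi);rel(P,toolR(-14.5,phi)[1],s)
E
```

```text
screw tip [518.85442088 167.57552103  88.94766836] stand pred z97 from top [517.6347175  166.56440015  97.        ]
deck origin [540.12834105 160.74715357  49.36391555]
0
shift mm [ 523.1 -627.    49.6] turn deg [-23.9  12.8 -55.5]
units [ 2.6156 -3.1352  0.2482] [-0.1328  0.071  -0.3083]
30
shift mm [ 523.1 -627.    49.6] turn deg [-27.9   6.5 -84.9]
units [ 2.6156 -3.1352  0.2482] [-0.155   0.0361 -0.4716]
60
shift mm [ 523.1 -627.    49.6] turn deg [ -31.    -1.  -114.2]
units [ 2.6156 -3.1352  0.2482] [-0.1724 -0.0056 -0.6343]
90
shift mm [ 523.1 -627.    49.6] turn deg [ -33.1  -10.  -143.3]
units [ 2.6156 -3.1352  0.2482] [-0.1839 -0.0558 -0.7959]
120
shift mm [ 523.1 -627.    49.6] turn deg [ -33.8  -21.  -172. ]
units [ 2.6156 -3.1352  0.2482] [-0.1878 -0.1167 -0.9558]
150
shift mm [ 523.1 -627.    49.6] turn deg [ 24.4  26.  150. ]
units [ 2.6156 -3.1352  0.2482] [0.1353 0.1445 0.8334]
180
shift mm [ 523.1 -627.    49.6] turn deg [ 15.  28. 121.]
units [ 2.6156 -3.1352  0.2482] [0.0832 0.1556 0.6721]
210
shift mm [ 523.1 -627.    49.6] turn deg [ 6.6 28.4 91.7]
units [ 2.6156 -3.1352  0.2482] [0.0367 0.1575 0.5096]
240
shift mm [ 523.1 -627.    49.6] turn deg [-0.9 27.4 62.4]
units [ 2.6156 -3.1352  0.2482] [-0.005   0.1521  0.3464]
270
shift mm [ 523.1 -627.    49.6] turn deg [-7.7 25.3 32.9]
units [ 2.6156 -3.1352  0.2482] [-0.0426  0.1404  0.1829]
300
shift mm [ 523.1 -627.    49.6] turn deg [-13.7  22.1   3.4]
units [ 2.6156 -3.1352  0.2482] [-0.0764  0.1229  0.0191]
330
shift mm [ 523.1 -627.    49.6] turn deg [-19.2  18.  -26. ]
units [ 2.6156 -3.1352  0.2482] [-0.1065  0.0998 -0.1447]
```

```bash
python3 -m inch '[[[0.44,-0.5,-0.05,0,0,0],[0.87,-1,-0.1,0,0,0],[0.87,-1,-0.1,0,0,0],[0.87,-1,-0.1,0,0,0],[0.87,-1,-0.1,0,0,0],[0.87,-1,-0.1,0,0,0],[0.87,-1,-0.1,0,0,0],[0.87,-1,-0.1,0,0,0]]]' && python3 -m inch '[[[0.87,-1,0,-0.06,0,-0.24],[0.87,-1,0,-0.06,0,-0.24],[0.87,-1,0,-0.06,0,-0.24],[0.87,-1,0,-0.06,0,-0.24],[0.87,-1,0,-0.06,0,-0.24],[0.87,-1,0,-0.06,0,-0.24],[0.87,-1,0,-0.06,0,-0.24],[0.87,-1,0,-0.06,0,-0.24]]]'
python3 - <<'E'
from h import *
s=r.sense();print(s['qpos'].round(2),s['clock'],s['eef_pos'])
O=np.array([540,161,49]);D,R=toolR(-14.5,90);rel(O+D@[15,0,140],R,s)
E
```

```text
clock: 0.82
eef_pos: [303.7, -342.0, 251.5]
tcp_rot: [-3.141, -0.001, 0.335]
contact_force: [0.3, -0.5, -0.0]
opening: 0.998
grasp_force: 0.0
clock: 1.48
eef_pos: [403.4, -96.8, 251.4]
tcp_rot: [2.969, 0.067, 1.088]
contact_force: [-1.1, -0.2, -0.4]
opening: 0.999
grasp_force: 0.0
[-0.14 -0.09  2.12 -0.15  0.98  0.41] 1.4833 [403.40865488 -96.78460014 251.38126785]
shift mm [284.9 -53.3  42.4] turn deg [ -19.5   -7.1 -100.5]
units [ 1.4246 -0.2663  0.2122] [-0.1086 -0.0393 -0.5583]
```

```bash
python3 -m inch '[[[1,-0.19,0,-0.07,-0.03,-0.31],[1,-0.19,0,-0.07,-0.03,-0.31],[1,-0.19,0,-0.07,-0.03,-0.31],[1,-0.19,0,-0.07,-0.03,-0.31],[1,-0.19,0,-0.07,-0.03,-0.31],[1,-0.19,0,-0.07,-0.03,-0.31],[1,-0.19,0,-0.07,-0.03,-0.31],[1,-0.19,0,-0.07,-0.03,-0.31]]]' 
python3 - <<'E'
from h import *
s=r.sense();print(s['qpos'].round(2),s['clock'],s['eef_pos'])
O=np.array([540,161,49]);D,R=toolR(-14.5,90);rel(O+D@[15,0,140],R,s)
E
```

```text
clock: 2.15
eef_pos: [463.3, 93.8, 230.8]
tcp_rot: [2.954, 0.359, 2.046]
contact_force: [-0.2, 0.6, -0.2]
opening: 1.002
grasp_force: 0.0
[ 0.45  0.01  2.13 -0.47  0.85  0.22] 2.15 [463.27435953  93.83584367 230.83550951]
shift mm [70.3 57.2 37.7] turn deg [ -8.9  -0.9 -44.5]
units [0.3514 0.2858 0.1886] [-0.0495 -0.0051 -0.2472]
```

```bash
python3 -m inch '[[[0.35,0.285,0.19,-0.05,-0.005,-0.247],[0.35,0.285,0.19,-0.05,-0.005,-0.247],[0.35,0.285,0.19,-0.05,-0.005,-0.247],[0.35,0.285,0.19,-0.05,-0.005,-0.247],[0.35,0.285,0.19,-0.05,-0.005,-0.247],[0.35,0.285,0.19,-0.05,-0.005,-0.247],[0.35,0.285,0.19,-0.05,-0.005,-0.247],[0.35,0.285,0.19,-0.05,-0.005,-0.247]]]' 
python3 -m inch '[[[0,0,0,0,0,0],[0,0,0,0,0,0]]]'
python3 - <<'E'
from h import *
import pickle
s=r.sense();print(s['qpos'].round(2),s['clock'],s['eef_pos'])
im=r.grab_frame('wrist')[:,:,::-1];cv2.imwrite('pics/w1.png',im);pickle.dump(s,open('s1.pkl','wb'))
O=np.array([540,161,49]);D,R=toolR(-14.5,90);rel(O+D@[15,0,140],R,s)
C=cam('wrist',s)
for n,p in dict(O=[0,0,0],tip=[0,0,53],bendc=[14.5,0,14],leg1=[89.5,25,14],leg2=[89.5,-25,14],prot=[30,75,55]).items(): print(n,proj(C,O+D@p).round(1))
E
```

```text
clock: 2.82
eef_pos: [494.1, 171.1, 181.6]
tcp_rot: [3.138, 0.454, 2.881]
contact_force: [-0.4, -0.3, 0.7]
opening: 1.002
grasp_force: 0.0
clock: 2.98
eef_pos: [494.2, 172.1, 182.0]
tcp_rot: [3.136, 0.454, 2.877]
contact_force: [0.1, -0.2, 0.5]
opening: 0.997
grasp_force: 0.0
[ 0.54  0.13  2.16 -0.58  0.61 -0.33] 2.9833 [494.23358645 172.11036578 182.01650732]
shift mm [1.  0.7 0.2] turn deg [ 0.   0.  -0.6]
units [0.005  0.0035 0.001 ] [ 0.0003  0.0002 -0.0033]
O [262.4 166.3]
tip [262.5 178.8]
bendc [262.6 184.1]
leg1 [287.7 254.9]
leg2 [238.8 255.3]
prot [353.1 213.6]
```

View pics/w1.png

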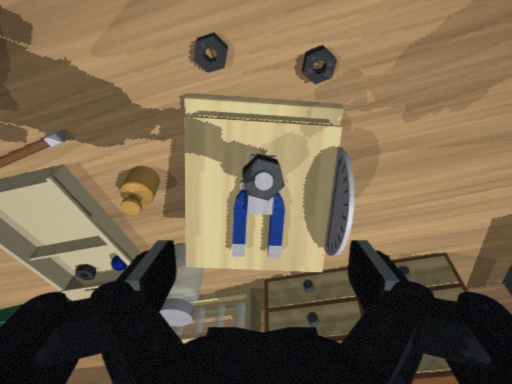

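The wrist view shows the nut at (263,177) with the screw tip at (264,181), and the magnet leg ends at about (239,250) and (276,250). The protractor is at right (341,200), and the nuts and weight are clear of the stand. The magnet axis is turned a few degrees from my guess, so I'm measuring that and the hex angle.

```bash
python3 - <<'E'
from h import *
import pickle
s=pickle.load(open('s1.pkl','rb'));im=cv2.imread('pics/w1.png');C=cam('wrist',s)
O=np.array([540,161,49.4])
D,_=toolR(-14.5,0)
def plane(px,h):
    o,d=ray(C,px);n=D[:,2];return D.T@(o+d*((O+h*n-o)@n)/(d@n)-O)
hsv=cv2.cvtColor(im,cv2.COLOR_BGR2HSV)
blue=cv2.inRange(hsv,(105,120,40),(130,255,255));blue[:175]=0;blue[262:]=0;blue[:,:220]=0;blue[:,300:]=0
ys,xs=np.nonzero(blue)
for lo,hi in((205,217),(218,230),(231,242)):
    for row in range(lo,hi,4):
        x=xs[ys==row]
        if len(x):print(row,x.min(),x.max(),plane((x.min(),row),14).round(1)[:2],plane((x.max()+1,row),14).round(1)[:2])
dark=((hsv[:,:,2]<85)).astype(np.uint8);dark[:145]=0;dark[205:]=0;dark[:,:235]=0;dark[:,290:]=0
dark[ys,xs]=0
c=max(cv2.findContours(dark,0,2)[0],key=cv2.contourArea);h=cv2.convexHull(c)
print('nut bbox',cv2.boundingRect(c),cv2.approxPolyDP(h,2.5,True)[:,0].tolist())
# deck edges by yellow mask
yel=cv2.inRange(hsv,(20,60,120),(32,200,255))
for row in(130,150,200,220,240,260):
    x=np.nonzero(yel[row,170:360])[0]+170;print(row,x.min(),x.max(),plane((x.min(),row),0).round(1)[:2],plane((x.max()+1,row),0).round(1)[:2])
cv2.imwrite('pics/w1c.png',cv2.resize(im[140:275,175:365],None,fx=4,fy=4,interpolation=cv2.INTER_CUBIC))
E
```

```text
205 235 283 [ 34.9 -27. ] [35.4 20.6]
209 234 283 [ 39.  -28.1] [39.5 20.6]
213 234 283 [ 43.1 -28.2] [43.6 20.7]
218 234 283 [ 48.4 -28.4] [48.8 20.7]
222 234 282 [ 52.6 -28.6] [53.1 19.8]
226 234 282 [ 56.8 -28.7] [57.3 19.9]
231 234 281 [ 62.2 -28.9] [62.7 18.9]
235 233 281 [ 66.5 -30.1] [67.  18.9]
239 233 281 [ 70.9 -30.2] [71.4 19. ]
nut bbox (241, 154, 43, 46) [[252, 154], [272, 156], [277, 161], [283, 184], [279, 194], [267, 199], [247, 195], [241, 181], [242, 171]]
130 185 341 [-35.9 -73.2] [-34.4  75.9]
150 185 336 [-17.  -74.7] [-15.5  72.3]
200 185 329 [ 33.7 -79. ] [35.2 68.3]
220 186 326 [ 55.5 -79.7] [56.9 66.4]
240 185 324 [ 78.1 -82.6] [79.6 65.5]
260 185 323 [101.7 -84.6] [103.2  65.6]
```

View pics/w1c.png

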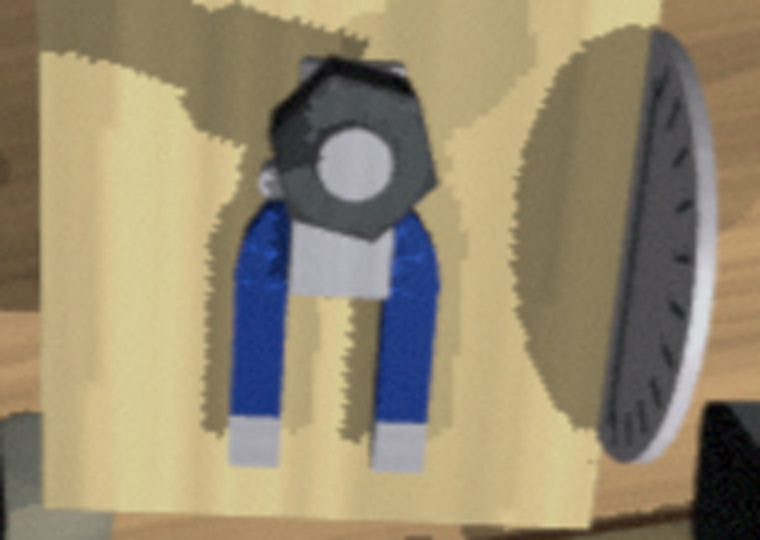

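```bash
python3 - <<'E'
from h import *
import pickle
s=pickle.load(open('s1.pkl','rb'));C=cam('wrist',s)
O=np.array([540,161,49.4]);psi=-18.7
D,_=toolR(psi,0)
def plane(px,h):
    o,d=ray(C,px);n=D[:,2];return D.T@(o+d*((O+h*n-o)@n)/(d@n)-O)
f=lambda u,v:(175+u/4,140+v/4)
print('axis',plane(f(356,163),53).round(1))
P=[plane(f(*p),48.3)[:2] for p in[(415,92),(437,183),(372,239),(274,205)]]
for p in P:print('corner',p.round(1))
for a,b in zip(P,P[1:]):e=b-a;print('edge ang',np.degrees(np.arctan2(e[1],e[0]))%60,np.hypot(*e))
for n,p in dict(e1=(230,466),e2=(279,467),e3=(373,471),e4=(424,472),b1=(230,415),b4=(428,423)).items():print(n,plane(f(*p),14).round(1))
print('deck far edge',plane(f(45,508),0),plane(f(590,527),0))
E
```

```text
axis [ 1.4 -0.4 53. ]
corner [-12.9  11. ]
corner [ 6.  16.9]
corner [18.8  4.1]
corner [ 12.3 -16.7]
edge ang 17.530060648678983 19.801074654558484
edge ang 15.092053925837597 18.09859068485954
edge ang 12.759838983977815 21.858870461193753
e1 [ 91.8 -25.9  14. ]
e2 [ 91.6 -13.4  14. ]
e3 [91.8 10.7 14. ]
e4 [91.6 23.8 14. ]
b1 [ 77.5 -26.3  14. ]
b4 [77.7 23.8 14. ]
deck far edge [ 1.13909579e+02 -7.58984083e+01 -7.10542736e-15] [ 1.14294670e+02  7.28837964e+01 -2.13162821e-14]
```

```bash
python3 - <<'E'
from h import *
D,R=toolR(-18.7,165)
O=np.array([540,161,49.4])+D@[1.6,-0.7,0];print(O.round(1))
rel(O+D@[0,0,75],R)
E
```

```text
[541.1 159.9  50.1]
shift mm [14.1  1.9 64.9] turn deg [  1.6   1.3 -71.8]
units [0.0706 0.0095 0.3245] [ 0.0089  0.007  -0.3987]
```

```bash
python3 -m inch '[[[0.07,0.0095,0.1,0.009,0.007,-0.3987],[0.07,0.0095,0.1,0.009,0.007,-0.3987],[0.07,0.0095,0.1,0.009,0.007,-0.3987],[0.07,0.0095,0.1,0.009,0.007,-0.3987],[0.07,0.0095,0.15,0.009,0.007,-0.3987],[0.07,0.0095,0.15,0.009,0.007,-0.3987],[0.07,0.0095,0.15,0.009,0.007,-0.3987],[0.07,0.0095,0.15,0.009,0.007,-0.3987]]]' 0.4 40 >/dev/null
python3 - <<'E'
from h import *
D,R=toolR(-18.7,165)
O=np.array([541.1,159.9,50.1])
s=r.sense();print(s['qpos'].round(2),s['opening']);rel(O+D@[0,0,75],R)
E
```

```text
[ 0.55  0.2   2.17 -0.66  0.57 -1.23] 0.7015874439161811
shift mm [-0.7  0.1 34.9] turn deg [  0.3   0.2 -14.1]
units [-0.0037  0.0003  0.1743] [ 0.0017  0.0014 -0.0782]
```

```bash
python3 -m inch '[[[-0.003,0,0.06,0.0015,0.0015,-0.0785],[-0.003,0,0.12,0.0015,0.0015,-0.0785],[-0.003,0,0.174,0.0015,0.0015,-0.0785],[-0.003,0,0.174,0.0015,0.0015,-0.0785],[-0.003,0,0.174,0.0015,0.0015,-0.0785]]]' >/dev/null
python3 - <<'E'
from h import *
D,R=toolR(-18.7,165)
O=np.array([541.1,159.9,50.1])
s=r.sense();print(s['qpos'].round(2),s['clock']);C=cam('wrist',s)
im=r.grab_frame('wrist')[:,:,::-1];cv2.imwrite('pics/w2.png',im)
print('tip pred',proj(C,O+D@[0,0,53]).round(1))
rel(O+D@[0,0,24],R,s)
E
```

```text
[ 0.53  0.27  2.17 -0.74  0.51 -1.4 ] 4.1167
tip pred [260.7 229.7]
shift mm [-0.6 -0.3 51. ] turn deg [ 0.1 -0.1 -0.3]
units [-0.0028 -0.0016  0.2548] [ 0.0004 -0.0003 -0.0018]
```

View pics/w2.png

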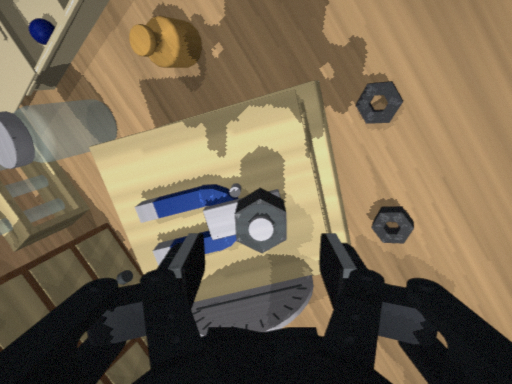

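The nut's flats (x≈235 and 287) are parallel to the fingers, and the screw tip at (261,229) matches the prediction. I'll descend and grip.

```bash
python3 -m inch '[[[-0.002,-0.001,0.08,0,0,-0.001],[-0.002,-0.001,0.16,0,0,-0.001],[-0.002,-0.001,0.22,0,0,-0.001],[-0.002,-0.001,0.25,0,0,-0.001],[-0.002,-0.001,0.25,0,0,-0.001],[-0.002,-0.001,0.25,0,0,-0.001]]]' && python3 -m inch '[[[0,0,0,0,0,0],[0,0,0,0,0,0],[0,0,0,0,0,0],[0,0,0,0,0,0],[0,0,0,0,0,0],[0,0,0,0,0,0],[0,0,0,0,0,0],[0,0,0,0,0,0]]]' -1 40
python3 - <<'E'
from h import *
D,R=toolR(-18.7,165)
s=r.sense();print(s['qpos'].round(2),(D.T@(s['eef_pos']-[541.1,159.9,50.1])).round(1),s['opening']*85,s['wrist_torque'])
E
```

```text
clock: 4.67
eef_pos: [530.7, 163.6, 73.2]
tcp_rot: [-2.702, 0.115, -2.135]
contact_force: [-0.0, 0.4, -0.3]
opening: 0.7
grasp_force: 0.0
clock: 5.33
eef_pos: [531.0, 163.9, 73.9]
tcp_rot: [-2.701, 0.115, -2.134]
contact_force: [-3.6, 1.0, 7.1]
opening: 0.366
grasp_force: 42.1
[ 0.5   0.38  2.16 -0.88  0.43 -1.27] [ 0.6  0.5 26.1] 31.095924909442246 [-0.13838724  0.20578328 -0.00821886]
```

```bash
python3 -m inch '[[[0,0,-0.004,0,0,0.03],[0,0,-0.005,0,0,0.065],[0,0,-0.006,0,0,0.1],[0,0,-0.007,0,0,0.135],[0,0,-0.008,0,0,0.17],[0,0,-0.01,0,0,0.205],[0,0,-0.011,0,0,0.24],[0,0,-0.012,0,0,0.275]]]'
python3 - <<'E'
from h import *
D,R=toolR(-18.7,165)
s=r.sense();print(s['qpos'].round(2),(D.T@(s['eef_pos']-[541.1,159.9,50.1])).round(1),s['opening']*85,s['wrist_torque'].round(2),(D.T@s['contact_force']).round(1))
rel(s['eef_pos'],R,s)
E
```

```text
clock: 6.0
eef_pos: [530.4, 163.7, 75.7]
tcp_rot: [-2.937, 0.409, -2.987]
contact_force: [6.0, -3.8, -2.5]
opening: 0.366
grasp_force: 41.5
[ 0.5   0.37  2.16 -0.88  0.43 -0.41] [ 1.   0.2 28. ] 31.14718473238782 [-0.59 -0.51 -0.05] [ 5.1 -1.7 -5.3]
shift mm [0. 0. 0.] turn deg [ -0.    0.  -49.9]
units [0. 0. 0.] [-0.00e+00  2.00e-04 -2.77e-01]
```

```bash
python3 -m inch '[[[0,0,-0.001,0,0,0.035],[0,0,-0.002,0,0,0.07],[0,0,-0.003,0,0,0.105],[0,0,-0.004,0,0,0.14],[0,0,-0.005,0,0,0.175],[0,0,-0.006,0,0,0.21],[0,0,-0.007,0,0,0.245],[0,0,-0.008,0,0,0.28]]]' && python3 -m inch '[[[0,0,-0.001,0,0,0.035],[0,0,-0.002,0,0,0.07],[0,0,-0.003,0,0,0.105],[0,0,-0.004,0,0,0.14],[0,0,-0.005,0,0,0.175],[0,0,-0.006,0,0,0.21],[0,0,-0.007,0,0,0.245],[0,0,-0.008,0,0,0.28]]]'
python3 - <<'E'
from h import *
D,R=toolR(-18.7,0)
s=r.sense();print(s['qpos'].round(2),(D.T@(s['eef_pos']-[541.1,159.9,50.1])).round(1),s['opening']*85,s['wrist_torque'].round(2),(D.T@s['contact_force']).round(1))
rel(s['eef_pos'],R,s)
E
```

```text
clock: 6.67
eef_pos: [529.5, 163.4, 77.2]
tcp_rot: [2.937, 0.408, 2.332]
contact_force: [4.8, -5.8, -0.3]
opening: 0.365
grasp_force: 41.8
clock: 7.33
eef_pos: [528.4, 163.5, 78.5]
tcp_rot: [2.7, 0.11, 1.47]
contact_force: [1.8, -4.2, 1.9]
opening: 0.367
grasp_force: 42.1
[ 0.5   0.37  2.16 -0.87  0.44  1.34] [ 0.6 -0.7 31.3] 31.16452640847305 [-0.85 -0.16 -0.23] [ 3.5 -3.4  0.3]
shift mm [0. 0. 0.] turn deg [-0.   0.1 14.3]
units [0. 0. 0.] [-0.      0.0004  0.0796]
```

```bash
python3 -m inch '[[[0,0,-0.001,0,0,0.038],[0,0,-0.002,0,0,0.076],[0,0,-0.003,0,0,0.114],[0,0,-0.004,0,0,0.152],[0,0,-0.005,0,0,0.19],[0,0,-0.006,0,0,0.228],[0,0,-0.007,0,0,0.266],[0,0,-0.008,0,0,0.3]]]' && python3 -m inch '[[[0,0,0,0,0,0],[0,0,0,0,0,0]]]' && python3 -m inch '[[[0,0,0,0,0,0],[0,0,0,0,0,0],[0,0,0,0,0,0],[0,0,0,0,0,0],[0,0,-0.05,0,0,0],[0,0,-0.15,0,0,0],[0,0,-0.25,0,0,0],[0,0,-0.35,0,0,0]]]' 0.4 
python3 - <<'E'
from h import *
D,R=toolR(-18.7,-90)
s=r.sense();print(s['qpos'].round(2),(D.T@(s['eef_pos']-[541.1,159.9,50.1])).round(1),s['opening']*85,s['wrist_torque'].round(2),(D.T@s['contact_force']).round(1))
im=r.grab_frame('wrist')[:,:,::-1];cv2.imwrite('pics/w3.png',im)
rel(s['eef_pos'],R,s)
E
```

```text
clock: 8.0
eef_pos: [527.2, 163.9, 79.8]
tcp_rot: [2.782, -0.283, 0.603]
contact_force: [-2.7, -3.0, 5.0]
opening: 0.363
grasp_force: 42.7
clock: 8.17
eef_pos: [527.3, 163.9, 79.7]
tcp_rot: [2.78, -0.28, 0.612]
contact_force: [-4.8, -4.0, 8.1]
opening: 0.365
grasp_force: 42.4
clock: 8.83
eef_pos: [498.1, 174.5, 142.6]
tcp_rot: [2.782, -0.281, 0.61]
contact_force: [0.6, 0.6, -0.2]
opening: 0.698
grasp_force: 0.0
[ 0.55  0.22  2.16 -0.68  0.57  2.11] [-2.000e-01  1.000e-01  1.031e+02] 59.344759684880586 [0.07 0.25 0.01] [ 0.2  0.8 -0.3]
shift mm [0. 0. 0.] turn deg [-0.1  0.1 50.7]
units [0. 0. 0.] [-0.0003  0.0005  0.2817]
```

View pics/w3.png

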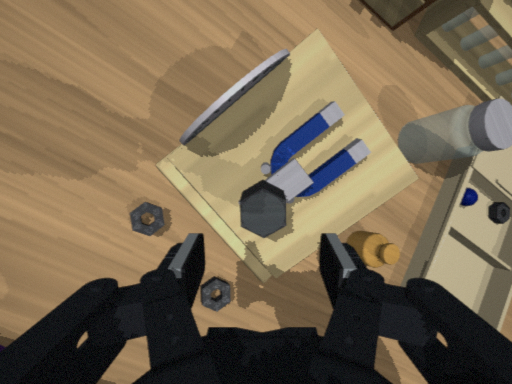

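The nut top now hides the screw tip at (264,208), which means the nut has risen about 7 mm. The magnet is still against its pegs, with its leg ends at (330,110) and (358,150). Next I turn and move above the magnet legs.

```bash
python3 -m inch '[[[0,0,0,0,0,-0.32],[0,0,0,0,0,-0.32],[0,0,0,0,0,-0.32],[0,0,0,0,0,-0.32],[0,0,0,0,0,-0.32],[0,0,0,0,0,-0.32],[0,0,0,0,0,-0.32],[0,0,0,0,0,-0.32]]]' 0.6 >/dev/null && python3 -m inch '[[[0,0,0,0,0,-0.32],[0,0,0,0,0,-0.32],[0,0,0,0,0,-0.32],[0,0,0,0,0,-0.32],[0,0,0,0,0,-0.32],[0,0,0,0,0,-0.32],[0,0,0,0,0,-0.32],[0,0,0,0,0,-0.32]]]' 
python3 - <<'E'
from h import *
D,R=toolR(-18.7,90)
s=r.sense();print(s['qpos'].round(2))
rel(np.array([541.1,159.9,50.1])+D@[60,-0.3,60],R,s)
E
```

```text
clock: 10.22
eef_pos: [498.8, 174.5, 142.1]
tcp_rot: [3.021, 0.438, 2.538]
contact_force: [-0.1, -0.5, 0.1]
opening: 0.798
grasp_force: 0.0
[ 0.55  0.22  2.16 -0.68  0.57  0.11]
shift mm [-58.2  14.3  42.2] turn deg [  0.   -0.1 -14.4]
units [-0.2911  0.0714  0.2111] [ 0.0002 -0.0003 -0.0798]
```

```bash
python3 -m inch '[[[-0.1,0.03,0,0,0,-0.04],[-0.2,0.05,0.05,0,0,-0.08],[-0.291,0.071,0.11,0,0,-0.08],[-0.291,0.071,0.17,0,0,-0.08],[-0.291,0.071,0.21,0,0,-0.08],[-0.291,0.071,0.21,0,0,-0.08],[-0.291,0.071,0.21,0,0,-0.08],[-0.291,0.071,0.21,0,0,-0.08]]]' 
python3 - <<'E'
from h import *
D,R=toolR(-18.7,90);O=np.array([541.1,159.9,50.1])
s=r.sense();print(s['qpos'].round(2))
im=r.grab_frame('wrist')[:,:,::-1];cv2.imwrite('pics/w4.png',im);C=cam('wrist',s)
for p in ([89.5,-25,14],[89.5,25,14],[89.5,12,14],[89.5,-12,14],[40,-12,29],[40,12,29]):print(p,proj(C,O+D@p).round())
rel(O+D@[60,-0.3,10],R,s)
E
```

```text
clock: 10.88
eef_pos: [565.8, 150.4, 130.2]
tcp_rot: [3.139, 0.452, 2.809]
contact_force: [0.1, 0.3, 0.1]
opening: 0.802
grasp_force: 0.0
[ 0.43  0.3   2.08 -0.65  0.52 -0.27]
[89.5, -25, 14] [229. 255.]
[89.5, 25, 14] [298. 255.]
[89.5, 12, 14] [280. 255.]
[89.5, -12, 14] [247. 255.]
[40, -12, 29] [244. 195.]
[40, 12, 29] [283. 195.]
shift mm [-1.2  0.8 50.4] turn deg [ 0.  -0.1 -0.3]
units [-0.0061  0.004   0.2521] [ 0.     -0.0006 -0.0018]
```

View pics/w4.png

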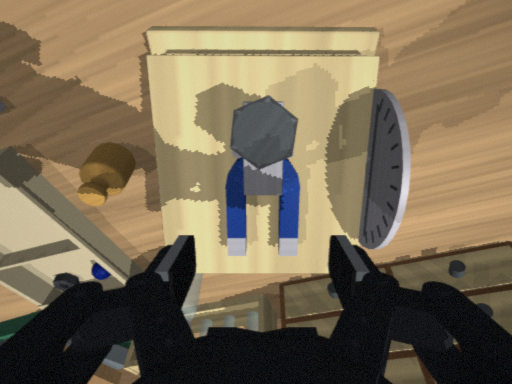

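The leg ends at (227,255) and (299,255) sit where predicted, centred between the fingers. Descending to grip.

```bash
python3 -m inch '[[[-0.006,0.004,0.08,0,0,-0.002],[-0.006,0.004,0.16,0,0,-0.002],[-0.006,0.004,0.23,0,0,-0.002],[-0.006,0.004,0.265,0,0,-0.002],[-0.006,0.004,0.28,0,0,-0.002],[-0.006,0.004,0.29,0,0,-0.002],[-0.006,0.004,0.29,0,0,-0.002],[-0.006,0.004,0.29,0,0,-0.002]]]' 0.5
python3 - <<'E'
from h import *
D,R=toolR(-18.7,90);O=np.array([541.1,159.9,50.1])
s=r.sense();print((D.T@(s['eef_pos']-O)).round(1),(D.T@s['contact_force']).round(1),s['opening']*85)
E
```

```text
clock: 11.6
eef_pos: [592.2, 142.7, 79.7]
tcp_rot: [3.141, 0.453, 2.815]
contact_force: [0.2, 0.3, 0.3]
opening: 0.747
grasp_force: 0.0
[61.4  0.1  3. ] [0.2 0.3 0.3] 63.50546495676298
```

```bash
python3 -m inch '[[[0,0,0.005,0,0,0],[0,0,0.01,0,0,0],[0,0,0.015,0,0,0],[0,0,0.015,0,0,0]]]' && python3 -m inch '[[[0,0,0,0,0,0],[0,0,0,0,0,0],[0,0,0,0,0,0],[0,0,0,0,0,0],[0,0,0,0,0,0],[0,0,0,0,0,0]]]' -1 60
python3 - <<'E'
from h import *
D,R=toolR(-18.7,90);O=np.array([541.1,159.9,50.1])
s=r.sense();print((D.T@(s['eef_pos']-O)).round(1),(D.T@s['contact_force']).round(1),s['opening']*85)
E
```

```text
clock: 11.93
eef_pos: [593.4, 142.1, 76.4]
tcp_rot: [3.141, 0.453, 2.815]
contact_force: [-0.6, 0.3, 0.7]
opening: 0.749
grasp_force: 0.0
clock: 12.43
eef_pos: [593.2, 142.1, 76.8]
tcp_rot: [3.141, 0.453, 2.815]
contact_force: [-4.9, 0.5, 6.5]
opening: 0.566
grasp_force: 61.1
[61.2 -0.2 -0.2] [-1.4 -1.1  8. ] 48.15139156764001
```

```bash
python3 -m inch '[[[-0.02,0,-0.002,0,0,0],[-0.05,0,-0.003,0,0,0],[-0.08,0,-0.003,0,0,0],[-0.11,0,-0.003,0,0,0],[-0.14,0,-0.003,0,0,0],[-0.17,0,-0.003,0,0,0],[-0.185,0,-0.003,0,0,0],[-0.185,0,-0.003,0,0,0]]]'
python3 - <<'E'
from h import *
D,R=toolR(-18.7,90);O=np.array([541.1,159.9,50.1])
s=r.sense();print((D.T@(s['eef_pos']-O)).round(1),(D.T@s['contact_force']).round(1),s['opening']*85)
im=r.grab_frame('wrist')[:,:,::-1];cv2.imwrite('pics/w5.png',im)
E
```

```text
clock: 13.1
eef_pos: [625.6, 131.3, 93.6]
tcp_rot: [3.14, 0.454, 2.814]
contact_force: [-0.6, -0.6, -3.1]
opening: 0.567
grasp_force: 62.0
[99.2 -0.   0. ] [-1.7 -0.8 -2.6] 48.179460904577375
```

View pics/w5.png

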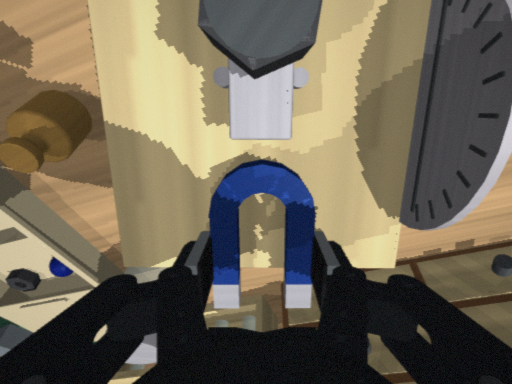

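The magnet is out from under the clamp, with its bend at (262,165) below the plate end at row 138, and it is squarely gripped. Next I lift it square to the deck and head for the bay.

```bash
python3 -m inch '[[[0,0,-0.03,0,0,0],[0,0,-0.1,0,0,0],[0,0,-0.2,0,0,0],[0,0,-0.32,0,0,0],[0,0,-0.45,0,0,0],[0,0,-0.6,0,0,0],[0,0,-0.6,0,0,0]]]'
python3 - <<'E'
from h import *
T=cam('top');im=cv2.imread('pics/top0.png')
s=r.sense();print(s['qpos'].round(2),s['opening']*85)
R=np.diag([-1.,1,-1]);rel([572,-148,200],R,s)
E
```

```text
clock: 13.73
eef_pos: [574.9, 149.8, 206.0]
tcp_rot: [3.136, 0.457, 2.814]
contact_force: [1.4, 0.4, -0.9]
opening: 0.57
grasp_force: 62.5
[ 0.42  0.19  2.01 -0.51  0.66 -0.46] 48.43418741884499
shift mm [ -80.8 -283.1   44.9] turn deg [ -4.   26.  -18.4]
units [-0.404  -1.4156  0.2245] [-0.0222  0.1444 -0.102 ]
```

```bash
python3 -m inch '[[[-0.03,-0.1,0.01,0,0.01,-0.01],[-0.07,-0.25,0.02,0,0.02,-0.02],[-0.12,-0.41,0.04,-0.005,0.04,-0.03],[-0.16,-0.57,0.07,-0.01,0.06,-0.04],[-0.21,-0.73,0.1,-0.01,0.08,-0.06],[-0.25,-0.88,0.13,-0.015,0.09,-0.07],[-0.28,-0.98,0.15,-0.015,0.1,-0.075],[-0.28,-1,0.155,-0.015,0.1,-0.08]]]'
python3 - <<'E'
from h import *
s=r.sense();print(s['qpos'].round(2),s['opening']*85)
R=np.diag([-1.,1,-1]);rel([574,-148,190],R,s)
E
```

```text
clock: 14.4
eef_pos: [571.9, -65.9, 197.3]
tcp_rot: [-3.113, 0.132, 3.07]
contact_force: [-0.4, -0.9, -3.0]
opening: 0.567
grasp_force: 62.8
[-0.1   0.25  1.87 -0.03  0.89 -1.58] 48.171157028835545
shift mm [ -6.9 -81.5  10.6] turn deg [-1.9  7.5 -4.2]
units [-0.0345 -0.4075  0.0528] [-0.0105  0.0418 -0.0234]
```

```bash
python3 -m inch '[[[-0.01,-0.12,0.01,-0.003,0.01,-0.007],[-0.02,-0.25,0.03,-0.006,0.025,-0.015],[-0.03,-0.35,0.05,-0.01,0.04,-0.023],[-0.034,-0.407,0.053,-0.0105,0.042,-0.0235],[-0.034,-0.407,0.053,-0.0105,0.042,-0.0235],[-0.034,-0.407,0.053,-0.0105,0.042,-0.0235]]]'
python3 - <<'E'
from h import *
s=r.sense();print(s['qpos'].round(2),s['opening']*85)
rel([574,-148,190],np.diag([-1.,1,-1]),s)
C=cam('wrist',s);im=r.grab_frame('wrist')[:,:,::-1];cv2.imwrite('pics/w6.png',im)
for p in ([508,-217,32],[508,-79,32],[567,-148,4]):print(proj(C,p).round())
np.save('w6.npy',np.r_[s['eef_pos'],s['tcp_rot']])
E
```

```text
clock: 14.9
eef_pos: [573.0, -143.3, 189.5]
tcp_rot: [3.141, 0.0, -3.14]
contact_force: [0.0, 0.3, -3.1]
opening: 0.563
grasp_force: 62.9
[-0.25  0.34  1.75  0.    1.05 -1.82] 47.89744375225083
shift mm [-1.  -4.7 -0.5] turn deg [0.1 0.  0.1]
units [-0.005  -0.0233 -0.0026] [0.0003 0.0001 0.0004]
[188. 114.]
[326. 115.]
[258. 167.]
```

View pics/w6.png

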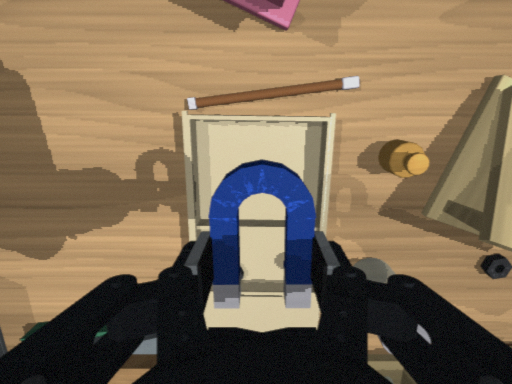

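The view shows the magnet held square, with the empty bay below it: the near wall's outer rim is at row 113 from x=184 to 335, and the divider is at row ~222.

```bash
python3 - <<'E'
from h import *
a=np.load('w6.npy');s=dict(eef_pos=a[:3],tcp_rot=a[3:]);C=cam('wrist',s)
for n,p,z in[('outer L',(183,112),32),('outer R',(335,115),32),('inner L',(191,119),32),('inner R',(330,121),32),('div L',(196,222),30),('div R',(325,224),30),('pt',(190,103),6),('pt2',(352,83),6)]:print(n,onz(C,p,z).round(1))
E
```

```text
outer L [ 505.6 -221.5   32. ]
outer R [508.4 -70.5  32. ]
inner L [ 512.4 -214.    32. ]
inner R [514.2 -75.1  32. ]
div L [ 623.4 -216.2   30. ]
div R [625.6 -72.9  30. ]
pt [ 496.7 -220.     6. ]
pt2 [476.4 -48.6   6. ]
```

```bash
python3 -m inch '[[[-0.025,-0.012,0.1,0,0,0],[-0.025,-0.012,0.25,0,0,0],[-0.025,-0.012,0.4,0,0,0],[-0.025,-0.012,0.55,0,0,0],[-0.025,-0.012,0.68,0,0,0],[-0.025,-0.012,0.78,0,0,0],[-0.025,-0.012,0.8,0,0,0],[-0.025,-0.012,0.8,0,0,0]]]' && python3 -m inch '[[[0,0,0.02,0,0,0],[0,0,0.04,0,0,0],[0,0,0.06,0,0,0],[0,0,0.08,0,0,0],[0,0,0.09,0,0,0],[0,0,0.1,0,0,0],[0,0,0.1,0,0,0]]]'
```

```text
clock: 15.62
eef_pos: [577.4, -144.4, 29.2]
tcp_rot: [3.14, -0.002, -3.138]
contact_force: [0.3, -0.7, -1.4]
opening: 0.57
grasp_force: 62.8
clock: 16.2
eef_pos: [578.4, -145.9, 9.9]
tcp_rot: [3.141, 0.0, -3.139]
contact_force: [0.6, -0.1, -3.1]
opening: 0.567
grasp_force: 62.9
```

Lowering in about 1 mm steps until contact shows.

```bash
python3 -m inch '[[[0,0,0.006,0,0,0],[0,0,0.012,0,0,0],[0,0,0.018,0,0,0],[0,0,0.018,0,0,0]]]'; python3 -m inch '[[[0,0,0.004,0,0,0],[0,0,0.008,0,0,0],[0,0,0.008,0,0,0]]]'
```

```text
clock: 16.53
eef_pos: [578.5, -145.9, 6.4]
tcp_rot: [3.141, 0.0, -3.139]
contact_force: [-0.4, 0.3, -2.6]
opening: 0.565
grasp_force: 62.9
clock: 16.78
eef_pos: [578.6, -145.9, 4.8]
tcp_rot: [3.141, 0.001, -3.139]
contact_force: [-0.4, 0.2, -1.9]
opening: 0.568
grasp_force: 62.9
```

```bash
python3 -m inch '[[[0,0,0.003,0,0,0],[0,0,0.005,0,0,0],[0,0,0.005,0,0,0]]]'; python3 -m inch '[[[0,0,0.003,0,0,0],[0,0,0.005,0,0,0],[0,0,0.005,0,0,0]]]'
```

```text
clock: 17.03
eef_pos: [578.7, -145.9, 4.3]
tcp_rot: [3.141, 0.001, -3.139]
contact_force: [-1.0, 0.2, 2.2]
opening: 0.566
grasp_force: 63.4
clock: 17.28
eef_pos: [578.7, -145.9, 4.2]
tcp_rot: [3.141, 0.001, -3.139]
contact_force: [-4.5, 1.4, 14.5]
opening: 0.565
grasp_force: 64.7
```

Contact with the floor at 14 N. I'll ease off, open and retreat.

```bash
python3 -m inch '[[[0,0,-0.004,0,0,0],[0,0,-0.004,0,0,0]]]'; python3 -m inch '[[[0,0,0,0,0,0],[0,0,0,0,0,0],[0,0,0,0,0,0],[0,0,0,0,0,0],[0,0,-0.05,0,0,0],[0,0,-0.15,0,0,0],[0,0,-0.3,0,0,0],[0,0,-0.5,0,0,0]]]' 0.5;  python3 -m inch '[[[0,0,-0.1,0,0,0],[0,0,-0.3,0,0,0],[0,0,-0.4,0,0,0],[0,0,-0.4,0,0,0],[0,0,-0.4,0,0,0]]]'
python3 - <<'E'
from h import *
o=[]
for n in('wrist','top'):o.append(r.grab_frame(n)[:,:,::-1])
a=cv2.resize(o[0],(400,300));b=cv2.resize(o[1][110:245,215:395],(400,300),interpolation=cv2.INTER_CUBIC)
cv2.imwrite('pics/fin.png',np.hstack([a,b]))
E
```

```text
clock: 17.45
eef_pos: [578.8, -145.9, 4.2]
tcp_rot: [3.141, 0.001, -3.139]
contact_force: [-3.0, 0.5, 7.1]
opening: 0.566
grasp_force: 64.1
clock: 18.12
eef_pos: [576.8, -145.5, 103.2]
tcp_rot: [3.14, -0.004, -3.139]
contact_force: [0.3, 0.1, -0.1]
opening: 0.753
grasp_force: 0.0
clock: 18.53
eef_pos: [579.3, -146.2, 185.7]
tcp_rot: [3.142, 0.004, -3.139]
contact_force: [0.5, 0.1, -1.0]
opening: 0.748
grasp_force: 0.0
```

View pics/fin.png

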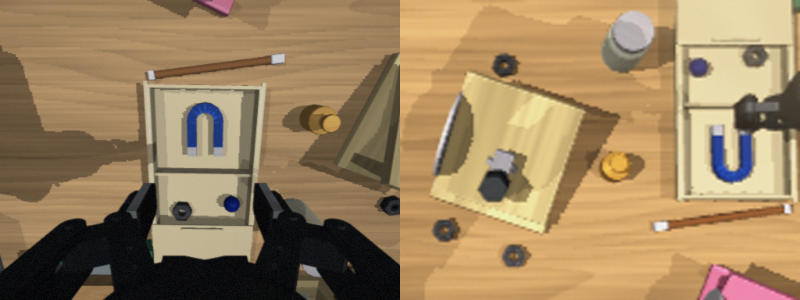

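The magnet lies flat in the empty bay (left panel, about (205,130)), the nut is loose, and the bystanders look unmoved. Handing in.

```bash
python3 -c "
from rig import r
print(r.sign_off())"
```

```text
the job is handed in; nothing more can be done
None
```

The job is handed in at about 18.6 s: I turned the left-hand nut about 3.6 rad loose, slid the magnet out from under the clamp, and set it flat in the empty bay, with nothing on the bench visibly moved.

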